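# Switch off the push lights before new batteries go in

## Task

Make sure both round push lights on the worktop are switched off before new batteries go in. Their batteries are flat, so nothing glows: the lens stands out when a light is off and is held a little way in when it is on, so feel each lens, push it to click the light over if it is on, and check that it has come out. Leave both with their lenses fully out, and do not knock over or push about the other things.

Things in the scene. Friction and masses are not known exactly. Their poses are not given: they have to be found in the camera images.
- light_a: round battery push light, stuck to the worktop by a pad under it: grey ribbed base 90 mm across, 32 mm high; white round lens 75 mm across on top, nearly flat, its outer 10 mm rounded down. The whole lens is the push button, moving straight down; it never glows (flat battery). Origin: on the axis, at the base's underside on the worktop; z up; does not move with the lens
- light_b: the second light, just like light_a; either may stand on the left or the right. Which state each light starts in is unknown. Each press of the lens to its stop, let go fully, changes the light over: pressed from out it stays in (on), pressed from in it springs out (off). How far a lens is pushed in (light_a_lens, light_b_lens in the rules; 0 = out) is not reported
- light_a_out (a point): point fixed in light_a's base, on its axis 50 mm above the worktop: where the middle of the lens is when out (off). It does not move with the lens. The stop is 15 mm below it (35 mm above the worktop). Lens spring: about 1.8 N at the out height, 2.3 N at the in height, 3 N near the stop; beyond the stop the force rises steeply, stop pressing at 6 to 15 N
- light_a_in (a point): point fixed in light_a's base, on its axis 43.5 mm above the worktop: where the middle of the lens is when held in (on). It does not move with the lens. Shut fingertips on the middle of the lens feel which it is; a touch of 1 to 2 N changes nothing
- light_b_out (a point): the same point of light_b: middle of its lens when out (off), 50 mm above the worktop
- light_b_in (a point): the same point of light_b: middle of its lens when held in (on), 43.5 mm above the worktop
- jam_jar: bystander: round jam jar with a lid, 68 mm across and 84 mm high; origin at the centre of its underside
- tomato_tin: bystander: squat food tin, 75 mm across and 58 mm high; origin at the centre of its underside
- egg_timer: bystander: round twist egg timer, 56 mm across and 56 mm high; origin at the centre of its underside
- teaspoon: bystander: steel teaspoon lying flat, 130 mm long; origin at the centre of its underside
- salt_shaker: bystander: glass salt shaker, 44 mm across and 90 mm high; origin at the centre of its underside

How it is judged:
By the outcome, as a careful person would: the job done as asked, in the order asked, and still so for the second after the job is handed in, with the robot touching nothing.
It also fails if it takes over 43 s, if anything falls off the work surface, if the arm or the gripper's body presses on something with over 40 N, if the wrist force passes 120 N, or if a joint passes its speed limit or range.

## Robot

A 6-joint arm with a two-finger parallel gripper is mounted at the origin on a cart in front of the work surface, level with it; the furniture and walls round the work are solid. World frame = base frame: x ahead of the robot, y to its left, z up, the work surface at z = 0. Lengths are in m, angles in rad, forces in N, time in s.
With the tool pointing down it reaches from about 0.35 to 0.875 m from the base axis. Payload 15.5 kg.
Tool frame: the origin (TCP) lies midway between the tips of the shut fingers; the grasp point (between the pads) lies 19 mm behind it; z points along the fingers, y is the direction in which the jaws open and shut (so a half turn about z gives the same grasp; the last joint's range is limited). The gripper opens to 85 mm and grips with 20 to 120 N. Pads are 22 mm wide; open, the fingers measure 114 mm over their backs; the gripper's body (76 mm by 85 mm) begins 54 mm behind the grasp point. The pads swing forward as they close: fully open they stand 13 mm farther back than shut.
Start: joints at [-1.196, 0.494, 1.345, -0, 1.302, -0.096], TCP at [0.284, -0.557, 0.231] pointing down, gripper open.
Joint ranges: [-2.91, 2.91], [-0.82, 2.16], [0.22, 2.67], [-1.22, 4.37], [0.12, 2.79], [-3.08, 3.08]. Speed limits (rad/s): [1.89, 1.89, 2.57, 3.01, 3.01, 3.01].

## Interface

Orientations are given as a 3x3 rotation matrix whose columns are the frame's x, y, z axes.
In Python, from cell import robot, vision, workorder gives the robot as it stands.
- The arm moves only by the tool send_rows, never from a script. Its argument "plan" is a list of rows, each an object with "offset": the shift along the tool's x, y, z in m, a list of three; "roll": the turn about the tool's z in degrees; "fingers": the closure, from -1 (fully open) to 1 (shut). A call has 1 to 20 rows; each row shifts and turns the commanded pose from where the row before left it, along the tool's axes as they then stand; what a row does not reach is not made up. A row lasts 1/10 s, in which the tool goes at most 50 mm and 8.59 degrees, less where a joint would pass 70% of its speed; a pose out of reach is approached as far as the arm can. A call is refused whole if a number of a shift passes 0.05 or a number of a turn 8.59, either way. A call with a gripper value outside its range is refused whole. The fingers move at their own pace and stop on an object; "force" is the grip in N (left out, the last holds). Time passes only in rows, so rows that do not move let the fingers close. It gives the time, the measured TCP pose, the force and the opening at its end, in the units of the state.
- robot.read_state(): the state, without advancing time (a new reading comes with each control period).
- vision.grab_frame(name): name is "scene" or "top" or "wrist"; returns a dict with "pixels" (384x512x3 uint8, red, green, blue), "range_z" (384x512 float32, m along the optical axis (not along the pixel's ray), 0 where there is no reading), "K" (3x3 intrinsics, pixels), "view" (4x4, takes a point from world to camera coordinates); the wrist camera has in their place "hand_eye" (4x4, takes a point from camera to tool coordinates, whose origin is the TCP and whose axes are the flange's). Camera axes: x right, y down, z forward; pixel columns grow to the right and rows downward; lengths in m; the calibration is good to about 2 mm. A picture is of the moment at which its call begins: read the wrist's pose just before it.
- workorder.job_done(): hands the job in, once; it reports no verdict.
Trained networks look in the newest picture that a camera, given by its name, has taken for a name from the list of things; names that differ only in an ending like _2 or _b are one class to them, and where a whole thing is asked for, a point or a joint stands for the part that bears it (a point fixed in the world has none). Each returns a list of dicts, best first, with "p" (0 to 1); they miss things now and then, are a little off and sometimes report something else, mostly with a low value. They report only what shows in the picture. A call takes as long as a camera call.
- vision.look_for(thing, camera): "extent" ([left, top, right, bottom] in pixels, round what is visible of it).
- vision.place_of(thing, camera): "location" ([column, row] in pixels: a listed point, or the origin of a listed thing).
The state is a dict: "clock": time; "joints": joint angles; "qvel": joint speeds; "effort": joint torques, N m; "tool_pos": TCP position; "tcp_rot": TCP orientation; "contact_force": force on the tool from outside, world axes, zero at the start; "moment": the same for the moment, N m; "grip_width": finger opening in m.
Only numpy, scipy, OpenCV 4.12 (cv2) and the standard library are available. Lean on these libraries where they do the work, as an engineer would, in place of code of your own. Each camera call takes 0.05 s, during which the arm holds its last target. There are 200 camera calls.

## Working session

There is one attempt and no reset: what is moved stays moved. The work goes in short steps, Python scripts to look and compute and a tool call to move; the robot and the scene stay as the last step left them, time stands still between calls to the robot, and variables do not carry over. Pictures are saved under pics/ and viewed, about 8 in all and at most 12, crops included, and the job is handed in when it is done.

Besides the shell and the picture viewer there is one more tool, called after ">>>" as name([rows], argument=value, ...), one row to a line, values as JSON. send_rows: Moves the arm, as the interface text tells. Its arguments: {"type":"object","properties":{"plan":{"type":"array"},"force":{"type":"number"}},"required":["plan"]}

```bash
mkdir -p pics; ls; cat > h.py <<'E'
import numpy as np, cv2
from cell import robot, vision, workorder
def deproj(f,u,v,z=None):
    K=f["K"]; T=np.linalg.inv(f["view"])
    d=np.array([(u-K[0,2])/K[0,0],(v-K[1,2])/K[1,1],1.0])
    if z is None:
        r=f["range_z"][int(round(v)),int(round(u))]; return (T@np.append(d*r,1))[:3]
    o=T[:3,3]; w=T[:3,:3]@d
    return o+w*(z-o[2])/w[2]
def cloud(f):
    K=f["K"]; T=np.linalg.inv(f["view"]); R=f["range_z"]
    v,u=np.mgrid[:R.shape[0],:R.shape[1]]
    P=np.stack([(u-K[0,2])/K[0,0]*R,(v-K[1,2])/K[1,1]*R,R],-1)
    return P@T[:3,:3].T+T[:3,3]
E
python3 - <<'E'
from h import *
s=robot.read_state(); print({k:np.round(v,3).tolist() for k,v in s.items()})
for c in ["top","scene"]:
    f=vision.grab_frame(c); cv2.imwrite(f"pics/{c}1.png",f["pixels"][:,:,::-1])
    np.savez(f"{c}1.npz",**f)
    for t in ["light_a","light_a_out","light_a_in","jam_jar","tomato_tin","egg_timer","teaspoon","salt_shaker"]:
        for r in vision.place_of(t,c)[:3]:
            u,v=r["location"]; z={"light_a_out":.05,"light_a_in":.0435}.get(t,0)
            print(c,t,round(r["p"],2),np.round([u,v]),deproj(f,u,v,z).round(3))
    for r in vision.look_for("light_a",c)[:4]: print(c,"box",r)
E
```

```text
pics
{'clock': 0.0, 'joints': [-1.195, 0.494, 1.346, -0.0, 1.302, -0.096], 'qvel': [0.001, 0.0, 0.001, -0.0, -0.001, 0.0], 'effort': [0.0, -88.215, -38.386, -0.0, 0.01, 0.0], 'tool_pos': [0.283, -0.557, 0.231], 'tcp_rot': [[0.891, 0.454, -0.0], [0.454, -0.891, 0.001], [0.0, -0.001, -1.0]], 'contact_force': [-0.596, -1.036, 0.888], 'moment': [0.064, 0.018, 0.01], 'grip_width': 0.086}
top light_a 0.85 [314. 192.] [ 0.471 -0.138  0.   ]
top light_a 0.79 [222. 204.] [0.444 0.107 0.   ]
top light_a_out 0.89 [314. 191.] [ 0.47  -0.132  0.05 ]
top light_a_in 0.59 [313. 191.] [ 0.47  -0.131  0.044]
top jam_jar 0.88 [163. 172.] [0.535 0.262 0.   ]
top tomato_tin 0.87 [163. 210.] [0.434 0.265 0.   ]
top egg_timer 0.87 [262. 166.] [ 0.542 -0.002  0.   ]
top egg_timer 0.68 [313. 191.] [ 0.472 -0.137  0.   ]
top egg_timer 0.18 [220. 203.] [0.447 0.112 0.   ]
top teaspoon 0.64 [258. 202.] [0.447 0.01  0.   ]
top salt_shaker 0.71 [360. 188.] [ 0.475 -0.262  0.   ]
top box {'extent': [297.4, 173.7, 329.4, 208.3], 'p': 0.62}
scene light_a 0.81 [291. 253.] [ 0.461 -0.126  0.   ]
scene light_a 0.61 [210. 220.] [0.442 0.111 0.   ]
scene light_a 0.32 [208. 203.] [0.5   0.171 0.   ]
scene light_a_in 0.96 [294. 235.] [ 0.472 -0.123  0.043]
scene light_a_in 0.42 [210. 205.] [0.447 0.114 0.043]
scene jam_jar 0.75 [191. 187.] [0.533 0.267 0.   ]
scene jam_jar 0.57 [210. 203.] [0.503 0.165 0.   ]
scene tomato_tin 0.54 [167. 198.] [0.45  0.275 0.   ]
scene egg_timer 0.72 [268. 218.] [0.543 0.003 0.   ]
scene egg_timer 0.64 [164. 197.] [0.447 0.284 0.   ]
scene teaspoon 0.44 [242. 233.] [0.452 0.012 0.   ]
scene salt_shaker 0.96 [345. 272.] [ 0.479 -0.259  0.   ]
scene box {'extent': [274.6, 226.6, 315.6, 259.2], 'p': 0.92}
scene box {'extent': [224.2, 221.3, 260.6, 247.6], 'p': 0.47}
```

```bash
python3 - <<'E'
import cv2,numpy as np
from h import *
a=cv2.imread("pics/top1.png")[130:250,110:400]; b=cv2.imread("pics/scene1.png")[130:330,110:400]
a=cv2.resize(a,None,fx=2,fy=2); b=cv2.resize(b,(580,340)); cv2.imwrite("pics/c1.png",np.vstack([a,b]))
for c in ["top","scene"]:
    f=dict(np.load(c+"1.npz")); P=cloud(f)
    for n,x,y in [("R",.470,-.132),("L",.446,.110)]:
        d=np.hypot(P[...,0]-x,P[...,1]-y)
        m=(d<.06)&(P[...,2]>.02)&(P[...,2]<.07)&(f["range_z"]>0)
        q=P[m]; top=q[q[:,2]>.035]
        (cx,cy),r=cv2.minEnclosingCircle(q[:,:2].astype(np.float32)*1000)
        print(c,n,m.sum(),"circ",round(cx),round(cy),round(r),"mean",top.mean(0).round(4) if len(top) else None, "ztop", np.percentile(P[(d<.025)][:,2],[10,50,90]).round(4))
E
```

```text
top R 952 circ 474 -127 46 mean [ 0.4733 -0.126   0.0425] ztop [0.0408 0.0436 0.0462]
top L 951 circ 443 113 46 mean [0.4429 0.1126 0.0426] ztop [0.0411 0.0435 0.0459]
scene R 893 circ 472 -128 46 mean [ 0.4674 -0.13    0.0429] ztop [0.0427 0.0443 0.0458]
scene L 710 circ 441 112 47 mean [0.4368 0.1081 0.043 ] ztop [0.0431 0.0447 0.0464]
```

View pics/c1.png

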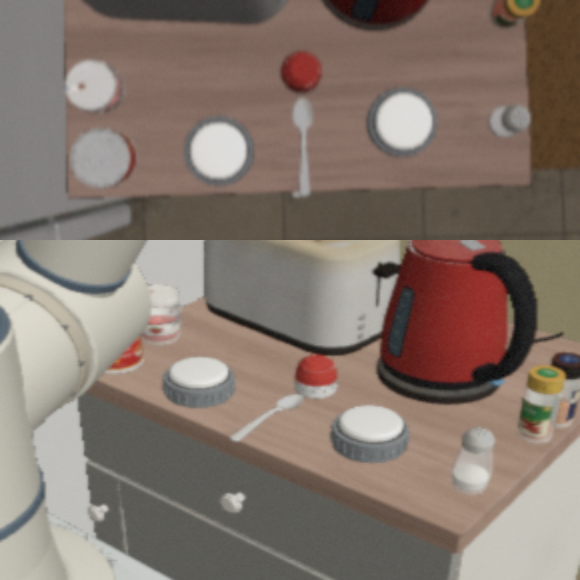

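The picture shows both lights clear of other things: the right one at top-camera px (311,190) → (0.472,-0.128), the left one at (219,205) → (0.442,0.112). Depth puts both lenses near 44 mm, which suggests both are in, so I'll feel each one.

>>> send_rows([
  {"offset":[0.015,-0.012,0],"roll":0,"fingers":1},
  {"offset":[0.028,-0.023,0],"roll":0,"fingers":1},
  {"offset":[0.028,-0.023,0],"roll":0,"fingers":1},
  {"offset":[0.028,-0.023,0],"roll":0,"fingers":1},
  {"offset":[0.028,-0.023,0],"roll":0,"fingers":1},
  {"offset":[0.028,-0.023,0],"roll":0,"fingers":1},
  {"offset":[0.028,-0.023,0],"roll":0,"fingers":1},
  {"offset":[0.028,-0.023,0],"roll":0,"fingers":1},
  {"offset":[0.028,-0.023,0],"roll":0,"fingers":1},
  {"offset":[0.028,-0.023,0],"roll":0,"fingers":1},
  {"offset":[0.028,-0.023,0],"roll":0,"fingers":1},
  {"offset":[0.028,-0.023,0],"roll":0,"fingers":1},
  {"offset":[0.028,-0.023,0],"roll":0,"fingers":1},
  {"offset":[0.0135,-0.009,0.02],"roll":0,"fingers":1},
  {"offset":[0,0,0.03],"roll":0,"fingers":1},
  {"offset":[0,0,0.03],"roll":0,"fingers":1},
  {"offset":[0,0,0.03],"roll":0,"fingers":1},
  {"offset":[0,0,0.02],"roll":0,"fingers":1},
  {"offset":[0,0,0],"roll":0,"fingers":1},
  {"offset":[0,0,0],"roll":0,"fingers":1},
], force=20)

```text
clock: 3.0
tool_pos: [0.4738, -0.127, 0.1017]
tcp_rot: [[0.891, 0.454, -0.0], [0.454, -0.891, 0.0], [-0.0, -0.0, -1.0]]
contact_force: [-0.4, 0.3, -1.0]
grip_width: -0.0
```

```bash
cat > rd.py <<'E'
from h import *
F=[];Z=[]
for i in range(8):
    s=robot.read_state(); F.append(s["contact_force"]); Z.append(s["tool_pos"]); vision.grab_frame("wrist")
F=np.array(F); print("F",F.mean(0).round(2),"fz",F[:,2].round(1),"pos",np.mean(Z,0).round(4),"t",s["clock"])
E
python3 rd.py
```

```text
F [-0.1   0.06 -0.12] fz [-1.   0.4  0.2 -0.2  0.3 -0.4 -0.3 -0.1] pos [ 0.4741 -0.1272  0.1022] t 3.35
```

>>> send_rows([
  {"offset":[0,0,0.02],"roll":0,"fingers":1},
  {"offset":[0,0,0.02],"roll":0,"fingers":1},
  {"offset":[0,0,0.008],"roll":0,"fingers":1},
  {"offset":[0,0,0.003],"roll":0,"fingers":1},
  {"offset":[0,0,0.003],"roll":0,"fingers":1},
  {"offset":[0,0,0],"roll":0,"fingers":1},
  {"offset":[0,0,0],"roll":0,"fingers":1},
])

```text
clock: 4.1
tool_pos: [0.4739, -0.1271, 0.0478]
tcp_rot: [[0.891, 0.454, 0.001], [0.454, -0.891, -0.0], [0.0, 0.001, -1.0]]
contact_force: [0.3, -0.3, -0.6]
grip_width: 0.0005
```

```bash
python3 rd.py
```

```text
F [ 0.11 -0.07 -0.  ] fz [-0.6 -0.6  0.2  0.5  0.4 -0.3  0.1  0.3] pos [ 0.4738 -0.127   0.0476] t 4.45
```

No force at 47.6 mm, so the right lens is not out. I'll confirm contact at about 42 mm and go on towards the stop.

>>> send_rows([
  {"offset":[0,0,0.003],"roll":0,"fingers":1},
  {"offset":[0,0,0.0025],"roll":0,"fingers":1},
  {"offset":[0,0,0],"roll":0,"fingers":1},
])

```text
clock: 4.8
tool_pos: [0.4737, -0.127, 0.0415]
tcp_rot: [[0.891, 0.454, -0.0], [0.454, -0.891, 0.0], [-0.0, -0.0, -1.0]]
contact_force: [0.1, -0.1, 2.6]
grip_width: 0.0001
```

```bash
python3 rd.py
```

```text
F [ 0.59 -0.23  1.78] fz [2.6 0.5 2.3 1.5 3.4 1.3 1.4 1.3] pos [ 0.4737 -0.127   0.0417] t 5.15
```

>>> send_rows([
  {"offset":[0,0,0.003],"roll":0,"fingers":1},
  {"offset":[0,0,0.003],"roll":0,"fingers":1},
  {"offset":[0,0,0.001],"roll":0,"fingers":1},
  {"offset":[0,0,0],"roll":0,"fingers":1},
])

```text
clock: 5.6
tool_pos: [0.4738, -0.127, 0.0351]
tcp_rot: [[0.891, 0.454, 0.0], [0.454, -0.891, -0.0], [0.0, 0.0, -1.0]]
contact_force: [-1.1, 0.6, 17.0]
grip_width: 0.0001
```

17 N at the stop is enough. Release fully, then feel again at 47.5 mm.

>>> send_rows([
  {"offset":[0,0,-0.007],"roll":0,"fingers":1},
  {"offset":[0,0,-0.015],"roll":0,"fingers":1},
  {"offset":[0,0,-0.003],"roll":0,"fingers":1},
  {"offset":[0,0,0],"roll":0,"fingers":1},
  {"offset":[0,0,0.006],"roll":0,"fingers":1},
  {"offset":[0,0,0.003],"roll":0,"fingers":1},
  {"offset":[0,0,0.0025],"roll":0,"fingers":1},
  {"offset":[0,0,0],"roll":0,"fingers":1},
])

```text
clock: 6.4
tool_pos: [0.4733, -0.1268, 0.0476]
tcp_rot: [[0.891, 0.454, -0.001], [0.454, -0.891, 0.0], [-0.001, -0.001, -1.0]]
contact_force: [-0.6, 0.7, 1.1]
grip_width: 0.0001
```

```bash
python3 rd.py
```

```text
F [-0.96  0.3   1.61] fz [1.1 1.8 1.4 1.5 1.8 1.9 1.7 1.7] pos [ 0.4735 -0.1269  0.0481] t 6.75
```

Contact at 47.6 to 48.1 mm with about 1.7 N: the right lens has come out. Next, the left light.

>>> send_rows([
  {"offset":[0,0,-0.02],"roll":0,"fingers":1},
  {"offset":[0,0,-0.035],"roll":0,"fingers":1},
  {"offset":[0,0,-0.025],"roll":0,"fingers":1},
  {"offset":[0.004,-0.0113,0],"roll":0,"fingers":1},
  {"offset":[0.0085,-0.024,0],"roll":0,"fingers":1},
  {"offset":[0.0085,-0.024,0],"roll":0,"fingers":1},
  {"offset":[0.0085,-0.024,0],"roll":0,"fingers":1},
  {"offset":[0.0085,-0.024,0],"roll":0,"fingers":1},
  {"offset":[0.0085,-0.024,0],"roll":0,"fingers":1},
  {"offset":[0.0085,-0.024,0],"roll":0,"fingers":1},
  {"offset":[0.0085,-0.024,0],"roll":0,"fingers":1},
  {"offset":[0.0085,-0.024,0],"roll":0,"fingers":1},
  {"offset":[0.0085,-0.024,0],"roll":0,"fingers":1},
  {"offset":[0,0,0.02],"roll":0,"fingers":1},
  {"offset":[0,0,0.03],"roll":0,"fingers":1},
  {"offset":[0,0,0.02],"roll":0,"fingers":1},
  {"offset":[0,0,0],"roll":0,"fingers":1},
  {"offset":[0,0,0],"roll":0,"fingers":1},
])

```text
clock: 8.6
tool_pos: [0.4419, 0.1122, 0.0583]
tcp_rot: [[0.891, 0.454, -0.001], [0.454, -0.891, -0.0], [-0.001, -0.0, -1.0]]
contact_force: [-0.6, 0.1, 0.2]
grip_width: -0.0002
```

```bash
python3 rd.py
```

```text
F [ 0.23 -0.09  0.06] fz [ 0.2  0.   0.2  0.3 -0.3 -0.3 -0.1  0.5] pos [0.4426 0.1122 0.0589] t 8.95
```

>>> send_rows([
  {"offset":[0,0,0.005],"roll":0,"fingers":1},
  {"offset":[0,0,0.003],"roll":0,"fingers":1},
  {"offset":[0,0,0.003],"roll":0,"fingers":1},
  {"offset":[0,0,0],"roll":0,"fingers":1},
])

```text
clock: 9.4
tool_pos: [0.442, 0.1121, 0.0468]
tcp_rot: [[0.891, 0.454, -0.001], [0.454, -0.891, -0.0], [-0.001, -0.0, -1.0]]
contact_force: [0.8, -0.2, 0.2]
grip_width: -0.0
```

```bash
python3 rd.py
```

```text
F [0.05 0.05 0.26] fz [ 0.2  0.4  0.8  0.2  0.6 -0.   0.  -0.3] pos [0.4422 0.1121 0.0472] t 9.75
```

The left lens gives no force at 47 mm, so it is also in. Press it to the stop, release and feel again.

>>> send_rows([
  {"offset":[0,0,0.003],"roll":0,"fingers":1},
  {"offset":[0,0,0.002],"roll":0,"fingers":1},
  {"offset":[0,0,0],"roll":0,"fingers":1},
])

```text
clock: 10.1
tool_pos: [0.4424, 0.1121, 0.0421]
tcp_rot: [[0.891, 0.454, 0.0], [0.454, -0.891, 0.0], [0.0, 0.0, -1.0]]
contact_force: [0.8, 0.6, 1.7]
grip_width: -0.0001
```

```bash
python3 rd.py
```

```text
F [0.79 0.42 2.27] fz [1.7 1.8 2.6 1.9 2.  2.8 2.5 2.7] pos [0.4424 0.1121 0.0423] t 10.45
```

>>> send_rows([
  {"offset":[0,0,0.003],"roll":0,"fingers":1},
  {"offset":[0,0,0.003],"roll":0,"fingers":1},
  {"offset":[0,0,0.0005],"roll":0,"fingers":1},
  {"offset":[0,0,0],"roll":0,"fingers":1},
])

```text
clock: 10.9
tool_pos: [0.4423, 0.1121, 0.0356]
tcp_rot: [[0.891, 0.454, -0.0], [0.454, -0.891, 0.0], [-0.0, -0.0, -1.0]]
contact_force: [0.1, 0.2, 2.0]
grip_width: 0.0001
```

>>> send_rows([
  {"offset":[0,0,0.0007],"roll":0,"fingers":1},
  {"offset":[0,0,0],"roll":0,"fingers":1},
])

```text
clock: 11.1
tool_pos: [0.4423, 0.1121, 0.0352]
tcp_rot: [[0.891, 0.454, 0.0], [0.454, -0.891, 0.0], [0.0, 0.0, -1.0]]
contact_force: [0.5, 0.8, 5.6]
grip_width: 0.0002
```

>>> send_rows([
  {"offset":[0,0,0.0005],"roll":0,"fingers":1},
  {"offset":[0,0,0],"roll":0,"fingers":1},
])

```text
clock: 11.3
tool_pos: [0.4424, 0.1121, 0.035]
tcp_rot: [[0.891, 0.454, 0.001], [0.454, -0.891, 0.0], [0.001, 0.0, -1.0]]
contact_force: [-0.7, -0.4, 17.0]
grip_width: -0.0002
```

>>> send_rows([
  {"offset":[0,0,-0.007],"roll":0,"fingers":1},
  {"offset":[0,0,-0.015],"roll":0,"fingers":1},
  {"offset":[0,0,-0.003],"roll":0,"fingers":1},
  {"offset":[0,0,0],"roll":0,"fingers":1},
  {"offset":[0,0,0.006],"roll":0,"fingers":1},
  {"offset":[0,0,0.003],"roll":0,"fingers":1},
  {"offset":[0,0,0.0025],"roll":0,"fingers":1},
  {"offset":[0,0,0],"roll":0,"fingers":1},
])

```text
clock: 12.1
tool_pos: [0.4419, 0.1121, 0.0474]
tcp_rot: [[0.891, 0.454, -0.001], [0.454, -0.891, -0.0], [-0.001, -0.0, -1.0]]
contact_force: [0.2, 0.2, 1.4]
grip_width: -0.0
```

```bash
python3 rd.py
```

```text
F [-0.69 -0.28  1.84] fz [1.4 1.8 1.4 1.8 2.6 1.9 1.5 2.2] pos [0.4421 0.1121 0.0479] t 12.45
```

The left lens is out too. Lift clear and check from above.

>>> send_rows([
  {"offset":[0,0,-0.02],"roll":0,"fingers":1},
  {"offset":[0,0,-0.03],"roll":0,"fingers":1},
  {"offset":[0,0,-0.03],"roll":0,"fingers":1},
  {"offset":[0,0,-0.03],"roll":0,"fingers":1},
  {"offset":[0,0,-0.03],"roll":0,"fingers":1},
  {"offset":[0,0,-0.02],"roll":0,"fingers":1},
  {"offset":[-0.01,0.02,0],"roll":0,"fingers":1},
  {"offset":[-0.01,0.02,0],"roll":0,"fingers":1},
  {"offset":[-0.01,0.02,0],"roll":0,"fingers":1},
  {"offset":[-0.01,0.02,0],"roll":0,"fingers":1},
  {"offset":[-0.01,0.02,0],"roll":0,"fingers":1},
  {"offset":[0,0,0],"roll":0,"fingers":1},
  {"offset":[0,0,0],"roll":0,"fingers":1},
])

```text
clock: 13.8
tool_pos: [0.443, 0.0001, 0.2081]
tcp_rot: [[0.892, 0.452, 0.0], [0.452, -0.892, 0.0], [0.0, -0.0, -1.0]]
contact_force: [-0.2, -0.2, -0.4]
grip_width: 0.0
```

```bash
python3 - <<'E'
from h import *
im=[]
for c in ["top","scene"]:
    f=vision.grab_frame(c); P=cloud(f); f0=dict(np.load(c+"1.npz")); P0=cloud(f0)
    for n,x,y in [("R",.473,-.127),("L",.442,.112)]:
        z=[np.median(p[np.hypot(p[...,0]-x,p[...,1]-y)<.025][:,2]).round(4) for p in (P0,P)]
        print(c,n,"lens z before/after",z)
    im.append(cv2.resize(f["pixels"][130:330,110:400,::-1],None,fx=1.45,fy=1.45))
cv2.imwrite("pics/c2.png",np.vstack(im))
E
```

```text
top R lens z before/after [np.float64(0.0435), np.float64(nan)]
top L lens z before/after [np.float64(0.0434), np.float64(nan)]
scene R lens z before/after [np.float64(0.0444), np.float64(0.0511)]
scene L lens z before/after [np.float64(0.0446), np.float64(0.0512)]
  return _methods._mean(a, axis=axis, dtype=dtype,
  ret = ret.dtype.type(ret / rcount)
```

View pics/c2.png

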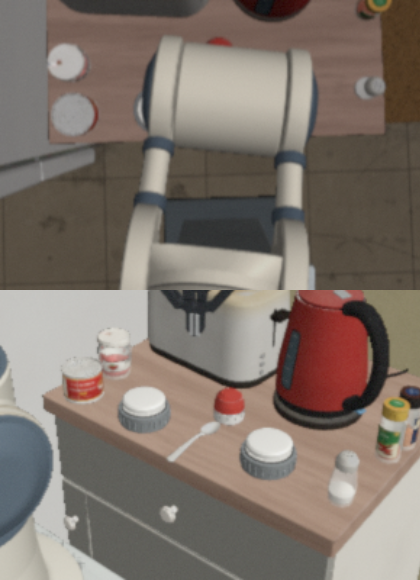

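The arm hides the lights from the top camera. The scene view shows both lenses standing out: they rose about 6.6 mm, to about 51 mm by depth. All the other things are upright and where they were, and the arm is clear.

```bash
python3 -c "
from h import *
print(workorder.job_done())"
```

```text
the job is handed in; nothing more can be done
None
```

Both lights were on, and both are now off with their lenses fully out; I've handed the job in.

- **Feeling and pressing:** With shut fingertips, neither lens gave any force at about 47 mm, and each gave about 2 N at 42 mm, so both were held in. I pressed each once to its stop and let go fully. The last reading at each stop was 17 N, a little over the suggested 6 to 15 N.
- **Check by touch:** Afterwards each lens pushed back with about 1.6 to 1.8 N at about 48 mm, so both had come out.
- **Check by camera:** The scene camera's depth showed both lenses up from about 44.5 mm to 51 mm. The jar, tin, timer, spoon and shaker looked upright and in place. The arm blocked the top camera's view at the end, so that check gave no reading.

The arm's last move ended at 13.8 s of the 43 s allowed, with the gripper clear of everything.

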